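# Set fresh plaster work out to dry and wind the drying timer

### The arm

A 6-joint arm with a two-finger parallel gripper is mounted at the origin on the work surface. World frame = base frame: x ahead of the robot, y to its left, z up, the work surface at z = 0. Lengths are in m, angles in rad, forces in N, time in s.
With the tool pointing down it reaches from about 0.35 to 0.775 m from the base axis. Payload 7.3 kg.
Tool frame: the origin (TCP) lies midway between the tips of the shut fingers; the grasp point (between the pads) lies grasp_offset behind it (grasp_offset is the distance from the TCP to the grasp point, in m); z points along the fingers, y is the line along which they close (so a half turn about z gives the same grasp; the last joint's range is limited). The gripper opens to 92 mm and grips with 3 to 60 N. Pads are 19 mm wide; open, the fingers measure 130 mm over their backs; the gripper's body (75 mm by 190 mm) begins 47 mm behind the grasp point.
Start: joints at [-1.473, 0.342, 1.524, -0, 1.275, -0.146], TCP at [0.127, -0.509, 0.227] pointing down, gripper open.
Joint ranges: [-2.53, 2.53], [-0.77, 2.02], [0.04, 2.7], [-1, 4.14], [0.28, 2.66], [-3.11, 3.11]. Speed limits (rad/s): [2.57, 2.57, 3.14, 3.14, 3.14, 3.14].

### API

Orientations are given as [roll, pitch, yaw] about the fixed x, y, z axes, in that order (R = Rz(yaw) Ry(pitch) Rx(roll)).
In Python, from cell import * gives the robot as it stands.
- The arm moves only by the tool step_arm, never from a script. Its argument "plan" is a list of rows, each a list of 5 numbers: the closure, from -1 (fully open) to 1 (shut), then the shift along the tool's x, y, z in m, then the turn about the tool's z in rad. In form: [[hand, x, y, z, twist], ...]. A call has 1 to 20 rows; each row is the pose to reach, as a shift and turn from the pose commanded when the call began, along the tool's axes at that moment; what a row does not reach only later rows make up. A row lasts 1/8 s, in which the tool goes at most 62.5 mm and 10.7 degrees, less where a joint would pass 70% of its speed; a pose out of reach is approached as far as the arm can. A call with a gripper value outside its range is refused whole. The fingers move at their own pace and stop on an object; "grip_force" is the grip in N (left out, the last holds). Time passes only in rows, so rows that repeat a pose let the fingers close. It gives the time, the measured TCP pose, the force, the opening and the grip force at its end, in the units of the state.
- observe(): the state, without advancing time (a new reading comes with each control period).
- read_camera(name): name is "side" or "top"; returns a dict with "img" (400x640x3 uint8, red, green, blue), "range_z" (400x640 float32, m along the optical axis (not along the pixel's ray), 0 where there is no reading), "fx", "fy", "cx", "cy" (pixels), "k1" (the pictures are not rectified: a ray, as slopes to the right and down, at radius r is drawn at 1 + k1 r^2 times it, then the intrinsics apply), "R" (3x3) and "t" (3): a world point X has camera coordinates R X + t. Camera axes: x right, y down, z forward; pixel columns grow to the right and rows downward; lengths in m; the calibration is good to about 2 mm. A picture is of the moment at which its call begins.
- hand_in(): hands the job in; it is judged then, once.
The state is a dict: "time": time; "qpos": joint angles; "qvel": joint speeds; "joint_efforts": joint torques, N m; "tool_pos": TCP position; "tool_rot": TCP orientation; "contact_force": force on the tool from outside, world axes, zero at the start; "torque": the same for the moment, N m; "opening": finger opening in m; "grip_force": force on a finger pad.
Only numpy, scipy, OpenCV 4.12 (cv2) and the standard library are available. Lean on these libraries where they do the work, as an engineer would, in place of code of your own. Each camera call takes 0.05 s, during which the arm holds its last target. There are 200 camera calls.

### The job

Set the damp plaster work out to dry: first stand the white stepped cup model upright and centred on the small cork pad of the pedestal, then lay the white mould half, recess up, lengthwise and centred along the narrow sloping strip with its lower end against the yellow ledge. Set both down gently without tipping them, and only then wind the timer's red key clockwise, a part-turn at a time, all the way to its stop. Leave the gouge, the jar and the blue cone where they are.

Things in the scene. Friction and masses are not known exactly. Their poses are not given: they have to be found in the camera images.
- model: White plaster cup model, stepped and round, 110 mm tall, about 0.4 kg, standing upright. Origin at the centre of its underside, z up its axis. Radius 44 mm for z 0 to 22, 36 mm to 50, tapering to 30 mm at 66, then a spigot of 40 mm diameter from 66 (flat shoulder) to 110 mm: grip the spigot from above, fingertips above the shoulder.
- mould: White plaster mould half, a rectangular slab 150 (its x) x 55 (its y) x 24 mm (its z), about 0.24 kg, lying flat on the bench with a shallow grey recess marking on its top face. Origin at the centre of its underside, z out of the recess face. The two ends count alike; grip it across the 55 mm width.
- pedestal: Drying pedestal fixed to the bench: blue foot of 100 mm diameter and 12 mm high, thin 24 mm post, and a flat round cork pad of 44 mm diameter whose top is 110 mm above the bench. Origin at the centre of the foot's underside, z up.
- pedestal_top (a point): Centre of the top of the pedestal's cork pad, 110 mm above the bench; z up.
- deck: Sloping wooden strip of the fixed drying rack (blue posts, foot 170 x 70 x 12 mm): 36 mm wide, flat top 160 mm long uphill from a yellow ledge 14 mm high, 12 mm thick. Origin mid-width on the top face at the ledge's uphill face, 65 mm above the bench. x uphill along the strip (slope 0.35 rad), y across, z square to the top face. Low end faces the robot, turned at most 0.3 rad.
- timer: Clockwork timer fixed to the bench: grey box 100 x 100 x 55 mm with a white dial on top; the winding key stands upright at the centre. Origin at the centre of its underside, z up.
- key_grip (a point): Centre of the key's flat red blade, on the vertical turning axis, 98 mm above the bench. Blade 60 mm long (this point's x), 9 mm thick (its y, the direction to grip), 34 mm tall (17 mm above and below this point); it turns with the key. 20 mm of clear space lies between blade and collar below.
- key (a joint): Winding angle of the key in rad: 0 is run down, it grows as the key turns clockwise seen from above and ends at the stop at 3.5. Starts between 0.4 and 1.2. The sprung key resists with about 0.07 to 0.1 N m and stays where it is left.
- gouge: Turning gouge 205 mm long lying on the bench, wooden handle 26 mm thick; leave it alone. Origin near its middle at bench height, x along it towards the blade.
- jar: Closed jar with a green band and grey lid, 66 mm diameter, 85 mm tall; leave it alone. Origin at the centre of its underside.
- cone: Blue-tinted plaster cone, 72 mm diameter at the foot, 95 mm tall; leave it alone. Origin at the centre of its underside.
Mind the look-alikes: they are no part of the job. Of the things that look like the mould, the middle-sized one is meant.

How it is judged:
On the way, in this order (a step that is already met when the one before it is completed fails the run):
1. the cup model stands released and at rest, upright and centred on the pedestal's pad (horizontal distance between model and pedestal_top below 0.012 m and z of model in the frame of pedestal_top between -0.004 and 0.004 m and angle between model's own z axis and vertical below 0.08 rad and contact force between the fingers and model below 0.3 N and linear speed of model below 0.02 m/s and angular speed of model below 0.2 rad/s), for 0.2 s.
2. the mould half lies released and at rest along the sloping strip, against the ledge, recess up (horizontal distance between model and pedestal_top below 0.012 m and z of model in the frame of pedestal_top between -0.004 and 0.004 m and angle between model's own z axis and vertical below 0.08 rad and x of mould in the frame of deck between 0.071 and 0.085 m and y of mould in the frame of deck between -0.01 and 0.01 m and z of mould in the frame of deck between -0.004 and 0.004 m and angle between the x axis of mould and the x axis of deck, either way round below 0.12 rad and angle between the z axis of mould and the z axis of deck, either way round below 0.08 rad and angle between mould's own z axis and vertical below 0.6 rad and contact force between the fingers and mould below 0.3 N and linear speed of mould below 0.02 m/s and angular speed of mould below 0.2 rad/s), for 0.2 s.
3. the key is wound to its stop (value of joint key above 3.35 rad), for 0.1 s.
At the end, for the whole second after the job is handed in: Cup model upright on the pad, within 12 mm of its centre; mould half flat and recess up on the strip, within 10 mm of its centreline, 0.12 rad of its direction and 10 mm of the ledge; both released and at rest; key wound to at least 3.35 rad (all of step 2 and contact force between the fingers and model below 0.3 N and linear speed of model below 0.02 m/s and angular speed of model below 0.2 rad/s and value of joint key above 3.35 rad); the robot touches nothing.
It fails at once if the gouge, the jar or the blue cone is shifted by more than 30 mm (distance of any of gouge, jar, cone from where it was at the start of the episode above 0.03 m).
It fails at once if the cup model is tipped by more than 35 degrees (angle between model's own z axis and vertical above 0.61 rad).
It fails at once if the mould half is tipped by more than 45 degrees (angle between mould's own z axis and vertical above 0.79 rad).
It fails at once if the cup model is dropped: it falls faster than 0.4 m/s (about 8 mm) out of the fingers (contact force between the fingers and model below 0.1 N and linear speed of model above 0.4 m/s).
It fails at once if the mould half is dropped: it falls faster than 0.4 m/s (about 8 mm) out of the fingers (contact force between the fingers and mould below 0.1 N and linear speed of mould above 0.4 m/s).
It also fails if it takes over 72 s, if anything falls off the work surface, if the arm or the gripper's body presses on something with over 40 N, if the wrist force passes 120 N, or if a joint passes its speed limit or range.

## Working session

There is one attempt and no reset: what is moved stays moved. The work goes in short steps, Python scripts to look and compute and a tool call to move; the robot and the scene stay as the last step left them, time stands still between calls to the robot, and variables do not carry over. Pictures are saved under pics/ and viewed, at most 10 in all, crops included, and the job is handed in when it is done.

Besides the shell and the picture viewer there is one more tool, called after "Request:" by a JSON object that holds its "api" and its "payload". step_arm: Moves the arm, as the interface text tells. Its arguments: {"type":"object","properties":{"plan":{"type":"array","items":{"type":"array","items":{"type":"number"}}},"grip_force":{"type":"number"}},"required":["plan"]}

```bash
mkdir -p pics; ls; python3 - <<'E'
from cell import *
import cv2,numpy as np
s=observe();print({k:s[k] for k in('time','tool_pos','tool_rot','opening')})
for n in('top','side'):
    c=read_camera(n);cv2.imwrite(f'pics/{n}0.png',c['img'][:,:,::-1]);np.savez(f'{n}0.npz',**c)
    print(n,c['fx'],c['cx'],c['cy'],c['k1'],-c['R'].T@c['t'],c['R'].round(2).tolist())
E
```

```text
pics
{'time': 0.0, 'tool_pos': array([ 0.12669542, -0.50905546,  0.22605319]), 'tool_rot': array([-3.14006899e+00, -2.12467754e-04,  2.43752455e-01]), 'opening': 0.09175751481941402}
top 418.6887947222419 319.5668115411715 199.65423299830022 -0.06219230990861423 [ 0.40991023 -0.00461781  1.1427814 ] [[0.02, -1.0, -0.01], [-0.99, -0.02, -0.1], [0.1, 0.01, -0.99]]
side 476.6771300641181 321.94543344873597 203.47237001504598 -0.037321065660751794 [0.28359562 0.88870434 1.04548491] [[-0.97, -0.24, 0.01], [-0.18, 0.7, -0.69], [0.16, -0.67, -0.72]]
```

View pics/top0.png

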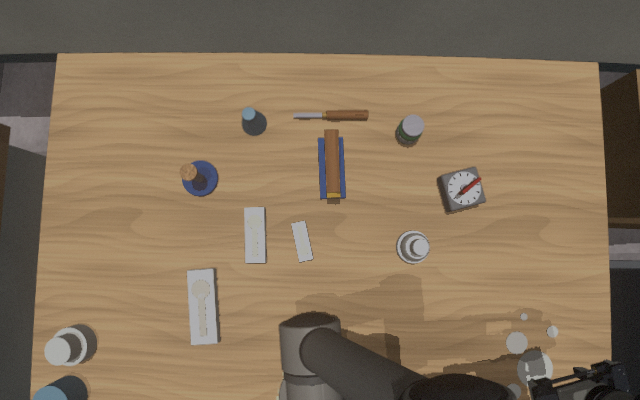

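View pics/side0.png

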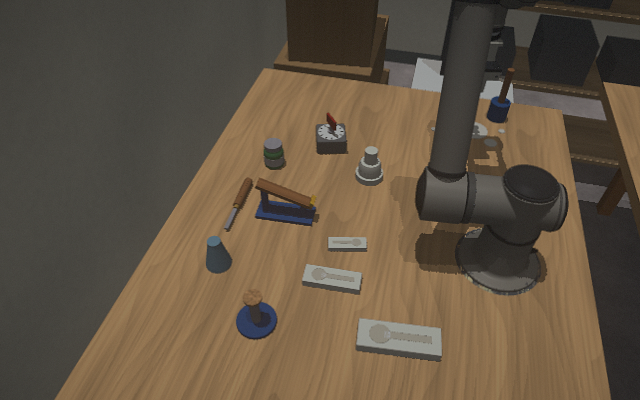

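Top view: the slabs are at (203,306) large, (255,235) middle-sized and (302,241) small. The cup model is at (413,247), with a bigger round white thing at (67,347). The pedestal is at (200,178), the deck at (332,168) and the timer at (462,189). I'll measure them all and enlarge the candidates in one crop.

```bash
cat > h.py <<'E'
import numpy as np,cv2
def norm(c,uv):
    K=np.array([[c['fx'],0,c['cx']],[0,c['fy'],c['cy']],[0,0,1.]])
    return cv2.undistortPoints(np.float64(uv).reshape(-1,1,2),K,np.array([c['k1'],0,0,0.])).reshape(-1,2)
def plane(c,uv,z):
    n=norm(c,uv);d=np.c_[n,np.ones(len(n))]@c['R'];o=-c['R'].T@c['t']
    return o+d*((z-o[2])/d[:,2])[:,None]
def cloud(c):
    v,u=np.mgrid[:400,:640];n=norm(c,np.c_[u.ravel(),v.ravel()])
    r=c['range_z'].reshape(-1,1);P=(np.c_[n,np.ones(len(n))]*r-c['t'])@c['R']
    P[r[:,0]==0]=np.nan
    return P.reshape(400,640,3)
def rect(P):
    (x,y),(a,b),t=cv2.minAreaRect(np.float32(P[:,:2])*1000)
    if a<b:a,b,t=b,a,t+90
    return np.round([x,y,a,b],1),round(np.radians((t+90)%180-90),3)
E
cat > m.py <<'E'
from h import *
c=dict(np.load('top0.npz'));P=cloud(c);im=c['img'].astype(int);Z=P[...,2]
def box(u0,u1,v0,v1):
    m=np.zeros((400,640),bool);m[v0:v1,u0:u1]=1;return m
mn,mx=im.min(2),im.max(2)
for n,b in dict(L=box(180,225,260,352),M=box(238,272,200,270),S=box(286,318,215,268)).items():
    m=b&(mn>120)&(mx-mn<45)
    cs=max(cv2.findContours(m.astype(np.uint8),cv2.RETR_EXTERNAL,cv2.CHAIN_APPROX_NONE)[0],key=cv2.contourArea)
    z=np.nanmedian(Z[m]); print(n,'z',z.round(4),rect(plane(c,cs.reshape(-1,2),z)),[rect(plane(c,cs.reshape(-1,2),.024))])
for n,b,lo in(('model',box(385,440,225,270),.1),('odd',box(30,95,320,372),.1),('pad',box(175,225,150,200),.1)):
    m=b&(Z>lo)
    if m.sum():
        p=P[m];(x,y),r=cv2.minEnclosingCircle(np.float32(p[:,:2])*1000);print(n,m.sum(),'zmed',np.median(p[:,2]).round(4),p.mean(0).round(4),'circ',round(x,1),round(y,1),round(r,1))
    else:print(n,np.nanmax(Z[b]))
# base discs
m=box(175,225,150,205)&(im[...,2]>im[...,0]+30)
cs=cv2.convexHull(np.argwhere(m)[:,::-1].astype(np.int32)).reshape(-1,2)
(x,y),r=cv2.minEnclosingCircle(np.float32(plane(c,cs,.012)[:,:2])*1000);print('foot',x,y,r)
# deck foot, wood, ledge
m=box(312,352,130,205)&(im[...,2]>im[...,0]+30);print('deckfoot',rect(plane(c,np.argwhere(m)[:,::-1],.012)))
m=box(318,348,125,205)&(Z>.055);p=P[m];print('deck',rect(p),p[:,2].min(),p[:,2].max())
y_=box(318,348,185,210)&(im[...,0]>im[...,2]*2.2)&(im[...,1]>.65*im[...,0])&(im[...,0]>110);print('ledge',y_.sum(),P[y_].mean(0).round(4))
k=box(450,490,170,205)&(im[...,0]>im[...,1]*2)&(im[...,0]>90);p=P[k];print('key',rect(p),rect(plane(c,np.argwhere(k)[:,::-1],.115)),np.percentile(p[:,2],[5,50,95]))
t=box(430,495,160,220)&(abs(Z-.055)<.006);print('timer',rect(P[t]))
a=c['img'][200:352,180:320,::-1];b=c['img'][218:272,385:440,::-1]
o=np.zeros((560,760,3),np.uint8);o[:532,:490]=cv2.resize(a,None,fx=3.5,fy=3.5);o[:265,490:760]=cv2.resize(b,(270,265))
q=c['img'][320:372,30:95,::-1];o[270:486,490:760]=cv2.resize(q,(270,216));cv2.imwrite('pics/crop1.png',o)
E
python3 m.py
```

```text
L z 0.0315 (array([233.6, 313.4, 196.8,  72. ]), np.float64(0.096)) [(array([232.4, 315.5, 198.2,  72.5]), np.float64(0.096))]
M z 0.0241 (array([426.2, 181.7, 147.5,  53.9]), np.float64(0.038)) [(array([426.2, 181.7, 147.5,  53.9]), np.float64(0.038))]
S z 0.0171 (array([411.9,  54.5, 105.9,  38.3]), np.float64(0.235)) [(array([411.9,  54.1, 105.3,  38.1]), np.float64(0.235))]
model 221 zmed 0.1099 [ 0.4028 -0.2436  0.1096] circ 402.8 -244.3 20.7
odd 332 zmed 0.1013 [0.12   0.6591 0.1016] circ 119.8 659.2 35.7
pad 256 zmed 0.1096 [0.5791 0.3398 0.1095] circ 579.5 341.1 22.8
foot 578.1548461914062 341.0299987792969 48.292667388916016
deckfoot (array([613.8, -21.3, 166.3,  67.8]), np.float64(0.062))
deck (array([609.8, -21.7, 169.8,  36.1]), np.float64(0.061)) 0.061499628434408225 0.12337372560410839
ledge 64 [ 0.5321 -0.0251  0.0756]
key (array([ 558.5, -368.9,   58. ,    6.5]), np.float64(-0.892)) (array([ 558.4, -369.2,   56.8,    7.3]), np.float64(-0.873)) [nan nan nan]
timer (array([ 558.4, -369.5,  101.8,  100.5]), np.float64(-1.302))
```

View pics/crop1.png

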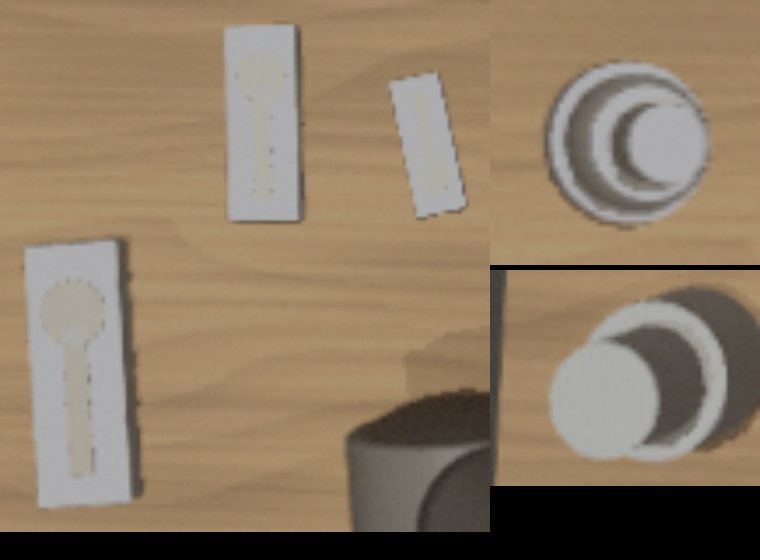

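The crop confirms the choices. Middle slab (255,235) measures 148 x 54 x 24 mm, so it is the mould; the large and small slabs are look-alikes. The 110 mm stepped cup at (413,247) has a 20 mm radius spigot, so it is the model. The object at (67,347) is a wider two-step cylinder and doesn't match.

```bash
python3 - <<'E'
from cell import *
from h import *
c=dict(np.load('top0.npz'));P=cloud(c);im=c['img'].astype(int)
m=np.zeros((400,640),bool);m[135:192,322:344]=1
m&=(P[...,2]>.055);p=P[m];u=np.array([np.cos(.0615),np.sin(.0615)]);
s=p[:,:2]@u
A=np.c_[p[:,:2],np.ones(len(p))]
for _ in range(3):
    k,*_r=np.linalg.lstsq(A,p[:,2],rcond=None);e=p[:,2]-A@k;g=abs(e)<.004;A,p=A[g],p[g]
print('plane',k.round(4),'slope',np.arctan(np.hypot(*k[:2])),'yaw',np.arctan2(k[1],k[0]),e.std(),len(p),rect(p))
# axis y at x
cen=p[:,:2].mean(0);print(cen)
x0=(.065-k[2]-k[1]*-.026)/k[0];print('x where z=.065',x0)
s=observe();print({k:v for k,v in s.items() if k not in('qvel','joint_efforts')});
try: print(grasp_offset)
except Exception as ex: print(ex)
E
python3 -c "
import cell;print([n for n in dir(cell) if not n.startswith('_')])"
```

```text
plane [ 0.3622  0.024  -0.1305] slope 0.34818592523455194 yaw 0.06613310740691242 0.0017396193042835417 761 (array([609.6, -21.7, 137.4,  36. ]), np.float64(0.061))
[ 0.61057167 -0.02168353]
x where z=.065 0.541505789888019
{'time': 0.1, 'qpos': array([-1.47300029e+00,  3.42644832e-01,  1.52487224e+00, -2.20756170e-05,
        1.27541533e+00, -1.45988534e-01]), 'tool_pos': array([ 0.12670962, -0.50912305,  0.22613592]), 'tool_rot': array([-3.14026408e+00, -1.74008033e-04,  2.43790893e-01]), 'contact_force': array([0.30402358, 0.84487045, 0.10874654]), 'torque': array([-0.01245298, -0.01265151, -0.03277712]), 'grip_force': 0.0, 'opening': 0.09144982860916981}
0.0188
['IKError', 'grasp_offset', 'hand_in', 'observe', 'read_camera']
```

```bash
cat > d.py <<'E'
import sys,numpy as np
from cell import *
s=observe();p=s['tool_pos'];y=s['tool_rot'][2];print('t',s['time'],'p',p.round(4),'yaw',round(y,3),'q',s['qpos'].round(2))
X=np.array([np.cos(y),np.sin(y),0]);Y=np.array([np.sin(y),-np.cos(y),0])
for a in sys.argv[1:]:
    w=np.array(eval(a));d=w[:3]-p;print(a,'->',[round(float(v),4) for v in(d@X,d@Y,-d[2])],'twist',round(float(y-w[3]),3))
E
python3 d.py "[.4028,-.244,.20,.244]" "[.4028,-.244,.072,.244]"
```

```text
t 0.1 p [ 0.1267 -0.5091  0.2261] yaw 0.244 q [-1.47  0.34  1.52 -0.    1.28 -0.15]
[.4028,-.244,.20,.244] -> [0.3319, -0.1906, 0.0261] twist -0.0
[.4028,-.244,.072,.244] -> [0.3319, -0.1906, 0.1541] twist -0.0
```

Request:
{"api": "step_arm", "payload": {"plan": [[-1,0.332,-0.191,0.0],[-1,0.332,-0.191,0.0]]}}

```text
invalid input at $.plan[0]: expected 5 numbers
```

Request:
{"api": "step_arm", "payload": {"plan": [[-1,0.332,-0.191,0.0,0],[-1,0.332,-0.191,0.0,0],[-1,0.332,-0.191,0.0,0],[-1,0.332,-0.191,0.0,0],[-1,0.332,-0.191,0.0,0],[-1,0.332,-0.191,0.0,0],[-1,0.332,-0.191,0.0,0],[-1,0.332,-0.191,0.0,0],[-1,0.332,-0.191,0.0,0],[-1,0.332,-0.191,0.03,0],[-1,0.332,-0.191,0.06,0],[-1,0.332,-0.191,0.06,0],[-1,0.332,-0.191,0.06,0],[-1,0.332,-0.191,0.06,0]], "grip_force": 20}}

```text
time: 1.85
tool_pos: [0.4032, -0.2448, 0.168]
tool_rot: [3.14, -0.001, 0.243]
contact_force: [-0.2, 0.4, -0.1]
opening: 0.0921
grip_force: 0.0
```

Request:
{"api": "step_arm", "payload": {"plan": [[-1,0,0,0.04,0],[-1,0,0,0.075,0],[-1,0,0,0.095,0],[-1,0,0,0.095,0],[-1,0,0,0.095,0],[1,0,0,0.095,0],[1,0,0,0.095,0],[1,0,0,0.095,0],[1,0,0,0.095,0],[1,0,0,0.095,0],[1,0,0,0.095,0],[1,0,0,0.095,0]], "grip_force": 25}}

```text
time: 3.35
tool_pos: [0.4028, -0.2439, 0.0717]
tool_rot: [-3.141, 0.0, 0.244]
contact_force: [0.4, 0.1, 0.7]
opening: 0.0391
grip_force: 25.0
```

Gripped at 39 mm opening, so it's the spigot. Lifting it.

Request:
{"api": "step_arm", "payload": {"plan": [[1,0,0,-0.02,0],[1,0,0,-0.05,0],[1,0,0,-0.1,0],[1,0,0,-0.15,0],[1,0,0,-0.18,0],[1,0,0,-0.18,0],[1,0,0,-0.18,0],[1,0,0,-0.18,0]]}}

```text
time: 4.35
tool_pos: [0.4021, -0.2434, 0.2498]
tool_rot: [-3.139, 0.002, 0.244]
contact_force: [0.1, -0.2, -3.6]
opening: 0.0387
grip_force: 25.0
```

```bash
python3 d.py "[.579,.341,.252,.244]" "[.579,.341,.19,.244]"; python3 -c "
from cell import *;s=observe();print(s['contact_force'],s['opening'])"
```

```text
t 4.35 p [ 0.4021 -0.2434  0.2498] yaw 0.244 q [-0.71  0.22  1.62 -0.    1.3   0.62]
[.579,.341,.252,.244] -> [0.3127, -0.5245, -0.0022] twist -0.0
[.579,.341,.19,.244] -> [0.3127, -0.5245, 0.0598] twist -0.0
[ 0.09616959 -0.23380346 -3.616401  ] 0.03870483253743151
```

Request:
{"api": "step_arm", "payload": {"plan": [[1,0.01,-0.016,0,0],[1,0.03,-0.05,0,0],[1,0.055,-0.092,0,0],[1,0.082,-0.137,0,0],[1,0.109,-0.182,0,0],[1,0.136,-0.228,0,0],[1,0.163,-0.273,0,0],[1,0.19,-0.319,0,0],[1,0.217,-0.364,0,0],[1,0.244,-0.409,0,0],[1,0.27,-0.453,0,0],[1,0.292,-0.489,0,0],[1,0.305,-0.512,0,0],[1,0.311,-0.522,0,0],[1,0.313,-0.525,0,0],[1,0.313,-0.525,0,0],[1,0.313,-0.525,0,0],[1,0.313,-0.525,0,0]]}}

```text
time: 6.6
tool_pos: [0.5799, 0.3403, 0.2521]
tool_rot: [3.141, -0.0, 0.243]
contact_force: [0.3, 1.2, -3.0]
opening: 0.0393
grip_force: 25.0
```

```bash
python3 d.py "[.579,.341,.19,.244]"; python3 - <<'E'
from cell import *
import cv2,numpy as np
o=[]
for n in('top','side'):
    c=read_camera(n);np.savez(f'{n}1.npz',**c);o.append(c['img'][:,:,::-1])
a=o[0][100:280,120:320];b=o[1][160:360,180:380]
cv2.imwrite('pics/c2.png',np.hstack([cv2.resize(a,(400,360)),cv2.resize(b,(360,360))]))
E
```

```text
t 6.6 p [0.5799 0.3403 0.2521] yaw 0.243 q [ 0.42  0.61  1.01 -0.    1.52  1.74]
[.579,.341,.19,.244] -> [-0.0008, -0.0009, 0.0621] twist -0.001
```

View pics/c2.png

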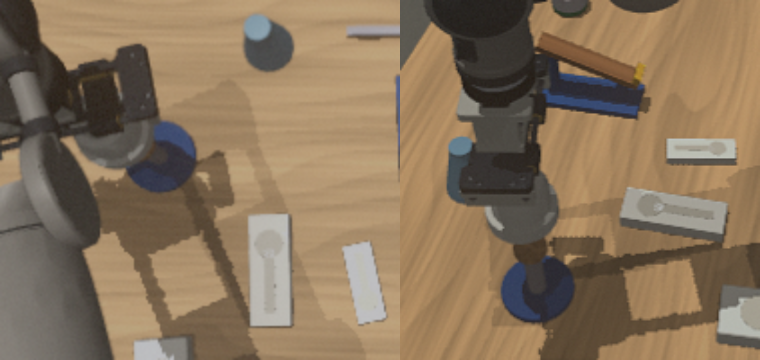

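The cup hangs upright over the pedestal pad. I'm lowering it to just above contact at TCP z of about 0.182.

Request:
{"api": "step_arm", "payload": {"plan": [[1,0,-0.001,0.015,0],[1,0,-0.001,0.035,0],[1,0,-0.001,0.05,0],[1,0,-0.001,0.06,0],[1,0,-0.001,0.065,0],[1,0,-0.001,0.068,0],[1,0,-0.001,0.069,0],[1,0,-0.001,0.069,0],[1,0,-0.001,0.069,0]]}}

```text
time: 7.82
tool_pos: [0.5797, 0.3421, 0.1831]
tool_rot: [-3.142, -0.001, 0.244]
contact_force: [-0.3, 0.1, -4.2]
opening: 0.0389
grip_force: 25.0
```

Request:
{"api": "step_arm", "payload": {"plan": [[1,0,0.0,0.0005,0],[1,0,0.0,0.001,0],[1,0,0.0,0.001,0],[1,0,0.0,0.0015,0],[1,0,0.0,0.0015,0]]}}

```text
time: 8.45
tool_pos: [0.5797, 0.3421, 0.1817]
tool_rot: [-3.142, -0.001, 0.244]
contact_force: [-0.3, -0.7, -0.6]
opening: 0.0387
grip_force: 25.0
```

Request:
{"api": "step_arm", "payload": {"plan": [[1,0,0,0.0005,0],[1,0,0,0.0005,0],[1,0,0,0.0005,0]], "grip_force": 5}}

```text
time: 8.82
tool_pos: [0.5798, 0.3422, 0.1816]
tool_rot: [-3.141, -0.001, 0.244]
contact_force: [-2.2, 0.1, 5.3]
opening: 0.0392
grip_force: 5.0
```

Request:
{"api": "step_arm", "payload": {"plan": [[0.1,0,0,0,0],[0.0,0,0,0,0],[-0.3,0,0,0,0],[-1,0,0,0,0],[-1,0,0,0,0],[-1,0,0,0,0],[-1,0,0,0,0],[-1,0,0,-0.02,0],[-1,0,0,-0.07,0],[-1,0,0,-0.11,0],[-1,0,0,-0.11,0]]}}

```text
time: 10.2
tool_pos: [0.5808, 0.3426, 0.2951]
tool_rot: [-3.14, -0.008, 0.244]
contact_force: [-0.6, -0.0, 0.2]
opening: 0.0919
grip_force: 0.0
```

```bash
python3 d.py "[.4262,.1817,.20,.038]" "[.4262,.1817,.006,.038]"
```

```text
t 10.2 p [0.5808 0.3426 0.2951] yaw 0.244 q [ 0.42  0.6   0.92 -0.    1.61  1.75]
[.4262,.1817,.20,.038] -> [-0.1889, 0.1188, 0.0951] twist 0.206
[.4262,.1817,.006,.038] -> [-0.1889, 0.1188, 0.2891] twist 0.206
```

Request:
{"api": "step_arm", "payload": {"plan": [[-1,-0.03,0.02,0,0],[-1,-0.08,0.05,0,0.1],[-1,-0.13,0.082,0,0.206],[-1,-0.17,0.107,0,0.206],[-1,-0.189,0.119,0.03,0.206],[-1,-0.189,0.119,0.08,0.206],[-1,-0.189,0.119,0.13,0.206],[-1,-0.189,0.119,0.16,0.206],[-1,-0.189,0.119,0.16,0.206],[-1,-0.189,0.119,0.16,0.206],[-1,-0.189,0.119,0.16,0.206]]}}

```text
time: 11.58
tool_pos: [0.4258, 0.1811, 0.132]
tool_rot: [-3.141, -0.003, 0.038]
contact_force: [1.3, -0.3, 0.1]
opening: 0.092
grip_force: 0.0
```

```bash
python3 d.py "[.4262,.1817,.006,.038]"; python3 - <<'E'
from cell import *
from h import *
o=[]
for n in('top','side'):
    c=read_camera(n);np.savez(f'{n}2.npz',**c);o.append(c['img'][:,:,::-1])
    P=cloud(c);m=(P[...,2]>.21)&(P[...,2]<.225)&(np.hypot(P[...,0]-.579,P[...,1]-.341)<.04)
    p=P[m];print(n,m.sum(),p.mean(0) if m.sum() else '')
    if m.sum()>10:print(cv2.minEnclosingCircle(np.float32(p[:,:2])*1000))
a=o[0][100:280,120:320];b=o[1][160:360,180:380]
cv2.imwrite('pics/c3.png',np.hstack([cv2.resize(a,(400,360)),cv2.resize(b,(360,360))]))
E
```

```text
t 11.575 p [0.4258 0.1811 0.132 ] yaw 0.038 q [ 0.24  0.34  1.83 -0.    0.97  1.77]
[.4262,.1817,.006,.038] -> [0.0004, -0.0006, 0.126] twist -0.0
top 244 [0.57927902 0.34021941 0.21913593]
((579.7657470703125, 341.2928161621094), 19.910367965698242)
side 270 [0.57753114 0.34598092 0.21826099]
((578.6849975585938, 344.43658447265625), 20.70380401611328)
```

View pics/c3.png

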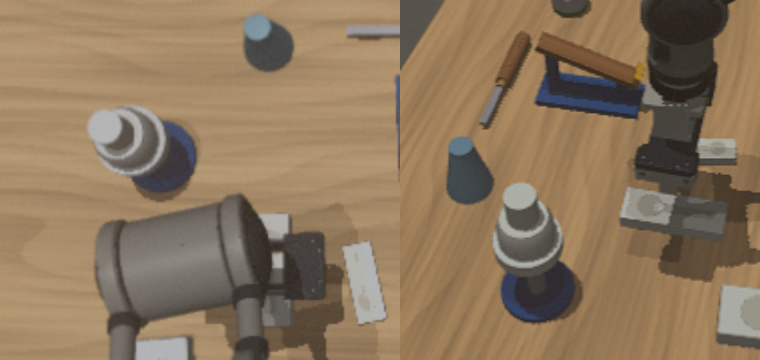

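The model stands upright on the pad with its top at (0.5795, 0.341, 0.219). Next is the mould.

Request:
{"api": "step_arm", "payload": {"plan": [[-1,0,-0.001,0.05,0],[-1,0,-0.001,0.095,0],[-1,0,-0.001,0.118,0],[-1,0,-0.001,0.126,0],[-1,0,-0.001,0.126,0],[-1,0,-0.001,0.126,0],[1,0,-0.001,0.126,0],[1,0,-0.001,0.126,0],[1,0,-0.001,0.126,0],[1,0,-0.001,0.126,0],[1,0,-0.001,0.126,0],[1,0,-0.001,0.126,0]], "grip_force": 15}}

```text
time: 13.18
tool_pos: [0.4249, 0.1818, 0.0047]
tool_rot: [3.141, -0.0, 0.038]
contact_force: [0.1, -0.3, 2.6]
opening: 0.0547
grip_force: 15.0
```

Request:
{"api": "step_arm", "payload": {"plan": [[1,0,0,-0.01,0],[1,0,0,-0.04,0],[1,0,0,-0.09,0],[1,0,0,-0.14,0],[1,0,0,-0.17,0],[1,0,0,-0.18,0],[1,0,0,-0.18,0],[1,0,0,-0.18,0]]}}

```text
time: 14.18
tool_pos: [0.424, 0.1817, 0.1832]
tool_rot: [3.141, 0.003, 0.038]
contact_force: [-0.0, 0.2, -2.8]
opening: 0.0549
grip_force: 15.0
```

```bash
python3 d.py "[.6101,-.0217,.18,.062]" "[.6101,-.0217,.13,.062]"
```

```text
t 14.175 p [0.424  0.1817 0.1832] yaw 0.038 q [ 0.24  0.27  1.76 -0.    1.12  1.77]
[.6101,-.0217,.18,.062] -> [0.1783, 0.2102, 0.0032] twist -0.024
[.6101,-.0217,.13,.062] -> [0.1783, 0.2102, 0.0532] twist -0.024
```

Request:
{"api": "step_arm", "payload": {"plan": [[1,0.01,0.012,0,0],[1,0.032,0.038,0,0],[1,0.06,0.071,0,-0.024],[1,0.09,0.107,0,-0.024],[1,0.12,0.142,0,-0.024],[1,0.147,0.175,0,-0.024],[1,0.166,0.198,0,-0.024],[1,0.175,0.208,0,-0.024],[1,0.177,0.21,0,-0.024],[1,0.177,0.21,0,-0.024],[1,0.177,0.21,0.0,-0.024],[1,0.177,0.21,0.0,-0.024]]}}

```text
time: 15.68
tool_pos: [0.6094, -0.0205, 0.185]
tool_rot: [3.142, -0.0, 0.063]
contact_force: [0.3, -0.0, -3.0]
opening: 0.055
grip_force: 15.0
```

```bash
python3 d.py "[.6088,-.0217,.13,.062]"; python3 - <<'E'
from cell import *
from h import *
o=[]
for n in('top','side'):
    c=read_camera(n);np.savez(f'{n}3.npz',**c);o.append(c['img'][:,:,::-1])
    P=cloud(c);im=c['img'].astype(int)
    m=(abs(P[...,2]-.2)<.012)&(im.min(2)>100)&(np.ptp(im,2)<45)&(np.hypot(P[...,0]-.61,P[...,1]+.02)<.1)
    if m.sum()>20:
        p=P[m];print(n,m.sum(),rect(p),p.min(0),p.max(0),np.polyfit(p[:,0],p[:,2],1))
a=o[0][80:260,240:440];b=o[1][130:330,180:380]
cv2.imwrite('pics/c4.png',np.hstack([cv2.resize(a,(400,360)),cv2.resize(b,(360,360))]))
E
```

```text
t 15.675 p [ 0.6094 -0.0205  0.185 ] yaw 0.063 q [-0.16  0.53  1.34 -0.    1.27  1.35]
[.6088,-.0217,.13,.062] -> [-0.0007, 0.0011, 0.055] twist 0.001
top 366 (array([561.3, -24.1,  52.2,  45.9]), np.float64(-1.555)) [ 0.53874801 -0.05053477  0.19907639] [0.584663   0.00178601 0.20935178] [-0.00408637  0.20641098]
side 38 (array([613.6, -17.2, 139.1,  54.2]), np.float64(0.061)) [ 0.54583267 -0.04853775  0.19946407] [0.68466013 0.01396507 0.20694654] [0.00060915 0.20294157]
```

View pics/c4.png

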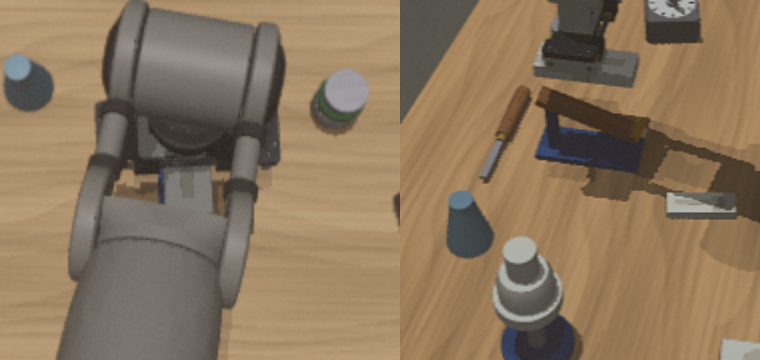

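The mould hangs level over the strip and on its axis. I'm lowering it until the uphill end touches, then letting it pivot in the fingers at low grip.

Request:
{"api": "step_arm", "payload": {"plan": [[1,-0.0015,0.0005,0.015,0],[1,-0.0015,0.0005,0.035,0],[1,-0.0015,0.0005,0.05,0],[1,-0.0015,0.0005,0.055,0],[1,-0.0015,0.0005,0.058,0],[1,-0.0015,0.0005,0.058,0],[1,-0.0015,0.0005,0.058,0]], "grip_force": 12}}

```text
time: 16.65
tool_pos: [0.6085, -0.0219, 0.1273]
tool_rot: [3.141, -0.001, 0.062]
contact_force: [0.7, -0.4, -2.3]
opening: 0.0549
grip_force: 12.0
```

Request:
{"api": "step_arm", "payload": {"plan": [[1,0,0,0.002,0],[1,0,0,0.004,0],[1,0,0,0.006,0],[1,0,0,0.008,0],[1,0,0,0.01,0],[1,0,0,0.01,0]], "grip_force": 8}}

```text
time: 17.4
tool_pos: [0.6082, -0.0219, 0.1165]
tool_rot: [3.142, 0.0, 0.062]
contact_force: [-0.2, -0.4, -2.9]
opening: 0.0546
grip_force: 8.0
```

Request:
{"api": "step_arm", "payload": {"plan": [[1,0,0,0.002,0],[1,0,0,0.004,0],[1,0,0,0.006,0],[1,0,0,0.008,0],[1,0,0,0.01,0],[1,0,0,0.01,0]]}}

```text
time: 18.15
tool_pos: [0.6083, -0.0219, 0.1065]
tool_rot: [3.142, 0.0, 0.062]
contact_force: [-0.3, 0.5, -2.7]
opening: 0.0554
grip_force: 8.0
```

```bash
cat > v.py <<'E'
from cell import *
from h import *
import sys
o=[]
for n in('top','side'):
    c=read_camera(n);o.append(c['img'][:,:,::-1])
    P=cloud(c);im=c['img'].astype(int)
    m=(P[...,2]>.075)&(P[...,2]<.19)&(im.min(2)>90)&(np.ptp(im,2)<45)&(abs(P[...,1]+.02)<.045)&(abs(P[...,0]-.61)<.09)
    p=P[m];k=np.polyfit(p[:,0],p[:,2],1);e=p[:,2]-np.polyval(k,p[:,0]);p=p[abs(e)<.005]
    k=np.polyfit(p[:,0],p[:,2],1);print(n,m.sum(),rect(p),p.min(0).round(4),p.max(0).round(4),'pitch',np.arctan(k[0]).round(3))
if len(sys.argv)>1:
    a=o[0][80:260,240:440];b=o[1][130:330,180:380]
    cv2.imwrite(sys.argv[1],np.hstack([cv2.resize(a,(400,360)),cv2.resize(b,(360,360))]))
E
python3 v.py
```

```text
top 150 (array([575.8, -25.2,  51.9,  22.7]), np.float64(1.466)) [ 0.5618 -0.0499  0.1106] [5.855e-01 3.000e-04 1.234e-01] pitch 0.199
side 172 (array([610.4, -21. , 143.6,  56.8]), np.float64(0.086)) [ 0.5405 -0.0529  0.1072] [0.681  0.0128 0.1433] pitch 0.217
```

Request:
{"api": "step_arm", "payload": {"plan": [[1,0,0,0.002,0],[1,0,0,0.004,0],[1,0,0,0.006,0],[1,0,0,0.008,0],[1,0,0,0.009,0],[1,0,0,0.009,0],[1,0,0,0.009,0]]}}

```text
time: 19.12
tool_pos: [0.6081, -0.0218, 0.0976]
tool_rot: [3.142, 0.0, 0.062]
contact_force: [0.2, 0.5, -1.7]
opening: 0.0546
grip_force: 8.0
```

```bash
python3 v.py
```

```text
top 109 (array([576.1, -27.9,  46.7,  16.4]), np.float64(1.472)) [ 0.5659 -0.0504  0.0988] [ 0.5829 -0.0047  0.1103] pitch 0.273
side 160 (array([609.6, -21. , 135.7,  50.8]), np.float64(0.085)) [ 0.5436 -0.0509  0.0908] [0.6782 0.0095 0.1412] pitch 0.332
```

Request:
{"api": "step_arm", "payload": {"plan": [[1,0,0,0.0005,0],[1,0,0,0.001,0],[1,0,0,0.0015,0],[1,0,0,0.002,0],[1,0,0,0.002,0],[1,0,0,0.002,0]], "grip_force": 6}}

```text
time: 19.98
tool_pos: [0.6084, -0.0219, 0.096]
tool_rot: [3.141, -0.0, 0.062]
contact_force: [-0.2, 0.2, 1.3]
opening: 0.0549
grip_force: 6.0
```

The force has flipped sign, so the mould is seated. Releasing it gently.

Request:
{"api": "step_arm", "payload": {"plan": [[1,0,0,0,0],[-0.2,0,0,0,0],[-0.25,0,0,0,0],[-0.35,0,0,0,0],[-0.6,0,0,0,0],[-1,0,0,0,0],[-1,0,0,0,0],[-1,0,0,0,0],[-1,0,0,0,0],[-1,0,0,-0.02,0],[-1,0,0,-0.06,0],[-1,0,0,-0.11,0],[-1,0,0,-0.14,0],[-1,0,0,-0.14,0],[-1,0,0,-0.14,0]], "grip_force": 3}}

```text
time: 21.85
tool_pos: [0.6076, -0.0218, 0.2344]
tool_rot: [-3.141, 0.002, 0.062]
contact_force: [-0.5, 0.0, -0.5]
opening: 0.0915
grip_force: 0.0
```

```bash
python3 v.py; python3 d.py "[.5584,-.3692,.23,2.26]"
```

```text
top 368 (array([584.4, -24.1,  84.5,  52.5]), np.float64(0.081)) [ 0.5442 -0.051   0.0898] [0.6284 0.0034 0.1231] pitch 0.35
side 462 (array([607. , -20.2, 137.8,  58.5]), np.float64(0.069)) [ 0.5379 -0.052   0.0857] [0.6771 0.0116 0.1421] pitch 0.352
t 21.95 p [ 0.6075 -0.0218  0.2339] yaw 0.062 q [-0.16  0.49  1.27 -0.    1.39  1.35]
[.5584,-.3692,.23,2.26] -> [-0.0704, 0.3438, 0.0039] twist -2.198
```

The mould lies flush at pitch 0.35. Moving over to the timer.

Request:
{"api": "step_arm", "payload": {"plan": [[-1,-0.005,0.025,0,-0.18],[-1,-0.015,0.07,0,-0.36],[-1,-0.025,0.12,0,-0.54],[-1,-0.035,0.17,0,-0.72],[-1,-0.045,0.22,0,-0.9],[-1,-0.055,0.27,0,-1.08],[-1,-0.063,0.31,0,-1.26],[-1,-0.07,0.344,0,-1.44],[-1,-0.07,0.344,0,-1.62],[-1,-0.07,0.344,0,-1.8],[-1,-0.07,0.344,0,-1.98],[-1,-0.07,0.344,0,-2.16],[-1,-0.07,0.344,0.0,-2.2],[-1,-0.07,0.344,0.03,-2.2],[-1,-0.07,0.344,0.03,-2.2],[-1,-0.07,0.344,0.03,-2.2]]}}

```text
time: 23.95
tool_pos: [0.5597, -0.3696, 0.2058]
tool_rot: [-3.141, -0.0, 2.262]
contact_force: [0.1, 0.1, -0.1]
opening: 0.0916
grip_force: 0.0
```

```bash
python3 v.py pics/c5.png; python3 d.py "[.5584,-.3692,.08,2.26]"
```

```text
top 1322 (array([607.4, -21.8, 142.1,  54.9]), np.float64(0.062)) [ 0.5359 -0.0511  0.0846] [0.6769 0.0095 0.1428] pitch 0.349
side 739 (array([607. , -20. , 140.8,  58.4]), np.float64(0.056)) [ 0.5364 -0.0513  0.0849] [0.678  0.0116 0.1416] pitch 0.353
t 24.05 p [ 0.56   -0.3698  0.2067] yaw 2.262 q [-0.7   0.63  1.1  -0.    1.41 -1.39]
[.5584,-.3692,.08,2.26] -> [0.0015, -0.0008, 0.1267] twist 0.002
```

View pics/c5.png

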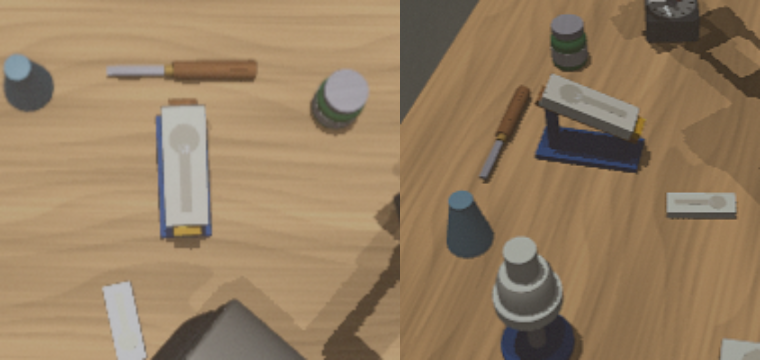

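The mould is in place at deck x of about 0.076–0.080 and centred. The cup is standing, and nothing else has moved. Gripping the key.

Request:
{"api": "step_arm", "payload": {"plan": [[-1,0.001,-0.001,0.04,0],[-1,0.001,-0.001,0.08,0],[-1,0.001,-0.001,0.11,0],[-1,0.001,-0.001,0.126,0],[-1,0.001,-0.001,0.126,0],[-1,0.001,-0.001,0.126,0],[1,0.001,-0.001,0.126,0],[1,0.001,-0.001,0.126,0],[1,0.001,-0.001,0.126,0],[1,0.001,-0.001,0.126,0],[1,0.001,-0.001,0.126,0],[1,0.001,-0.001,0.126,0],[1,0.001,-0.001,0.126,0],[1,0.001,-0.001,0.126,0],[1,0.001,-0.001,0.126,0],[1,0.001,-0.001,0.126,0]], "grip_force": 25}}

```text
time: 26.05
tool_pos: [0.5582, -0.3694, 0.0797]
tool_rot: [3.142, 0.0, 2.262]
contact_force: [0.5, -0.0, 0.0]
opening: 0.0087
grip_force: 25.0
```

Request:
{"api": "step_arm", "payload": {"plan": [[1,0,0,0,0.1],[1,0,0,0,0.2],[1,0,0,0,0.3],[1,0,0,0,0.4],[1,0,0,0,0.5],[1,0,0,0,0.6],[1,0,0,0,0.7],[1,0,0,0,0.8],[1,0,0,0,0.9],[1,0,0,0,1.0],[1,0,0,0,1.0]]}}

```text
time: 27.42
tool_pos: [0.5596, -0.3691, 0.0797]
tool_rot: [3.139, -0.001, 1.261]
contact_force: [5.7, -0.3, -1.9]
opening: 0.0084
grip_force: 25.0
```

```bash
cat > s.py <<'E'
from cell import *
s=observe();print({k:s[k].round(3) for k in('tool_pos','tool_rot','torque','contact_force','qpos','joint_efforts')},s['opening'],s['time'])
E
python3 s.py
```

```text
{'tool_pos': array([ 0.56 , -0.369,  0.08 ]), 'tool_rot': array([ 3.139e+00, -1.000e-03,  1.261e+00]), 'torque': array([ 0.127, -0.811, -0.028]), 'contact_force': array([ 5.718, -0.335, -1.875]), 'qpos': array([-0.698,  0.735,  1.266,  0.002,  1.139, -0.389]), 'joint_efforts': array([ -2.294, -61.183, -21.645,  -1.008,   1.116,   0.375])} 0.008416714601974826 27.425
```

Request:
{"api": "step_arm", "payload": {"plan": [[1,0,0.001,0,0.1],[1,0,0.001,0,0.2],[1,0,0.001,0,0.3],[1,0,0.001,0,0.4],[1,0,0.001,0,0.5],[1,0,0.001,0,0.6],[1,0,0.001,0,0.7],[1,0,0.001,0,0.8],[1,0,0.001,0,0.9],[1,0,0.001,0,1.0],[1,0,0.001,0,1.0]]}}

```text
time: 28.8
tool_pos: [0.5606, -0.3701, 0.0797]
tool_rot: [3.139, -0.003, 0.261]
contact_force: [6.3, -1.8, -3.4]
opening: 0.0088
grip_force: 25.0
```

```bash
python3 s.py; python3 - <<'E'
from cell import *
import cv2
c=read_camera('side');cv2.imwrite('pics/c6.png',cv2.resize(c['img'][90:180,280:400,::-1],(640,480)))
E
```

```text
{'tool_pos': array([ 0.561, -0.37 ,  0.08 ]), 'tool_rot': array([ 3.139e+00, -3.000e-03,  2.610e-01]), 'torque': array([-0.24 , -0.817, -0.103]), 'contact_force': array([ 6.294, -1.791, -3.376]), 'qpos': array([-6.980e-01,  7.370e-01,  1.262e+00,  1.000e-03,  1.139e+00,
        6.120e-01]), 'joint_efforts': array([ -1.074, -61.835, -21.241,  -0.559,   1.513,   0.38 ])} 0.008823509239345778 28.8
```

View pics/c6.png

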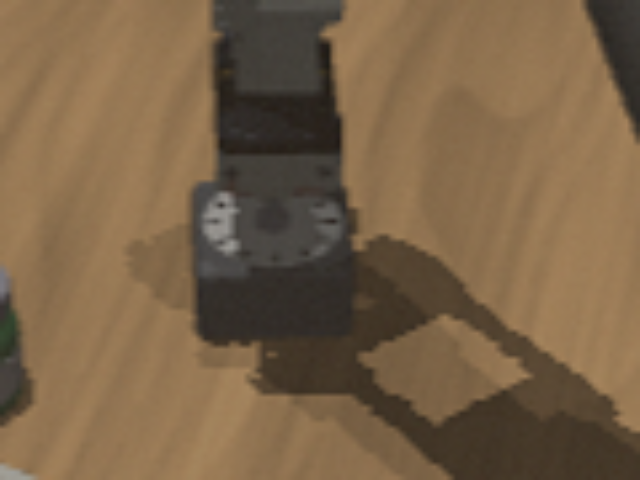

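The blade is turning with the fingers: small red ends show on both sides at (232,180) and (330,190). Continuing in smaller part-turns and watching for the stop.

Request:
{"api": "step_arm", "payload": {"plan": [[1,0,0,0,0.1],[1,0,0,0,0.2],[1,0,0,0,0.3],[1,0,0,0,0.3]]}}

```text
time: 29.35
tool_pos: [0.5606, -0.3706, 0.0797]
tool_rot: [3.14, -0.003, -0.039]
contact_force: [6.1, -3.6, -3.8]
opening: 0.0087
grip_force: 25.0
```

```bash
python3 s.py
```

```text
{'tool_pos': array([ 0.561, -0.371,  0.08 ]), 'tool_rot': array([ 3.14e+00, -3.00e-03, -3.90e-02]), 'torque': array([-0.408, -0.848, -0.032]), 'contact_force': array([ 6.12 , -3.623, -3.788]), 'qpos': array([-0.698,  0.737,  1.261,  0.   ,  1.139,  0.912]), 'joint_efforts': array([ -0.386, -62.178, -20.938,  -0.332,   1.797,   0.382])} 0.008680784825023938 29.35
```

Request:
{"api": "step_arm", "payload": {"plan": [[1,0,0,0,0.1],[1,0,0,0,0.2],[1,0,0,0,0.2]]}}

```text
time: 29.72
tool_pos: [0.5601, -0.3706, 0.0798]
tool_rot: [3.14, -0.003, -0.237]
contact_force: [5.0, -3.6, -3.1]
opening: 0.011
grip_force: 27.8
```

```bash
python3 s.py
```

```text
{'tool_pos': array([ 0.56 , -0.371,  0.08 ]), 'tool_rot': array([ 3.14e+00, -3.00e-03, -2.37e-01]), 'torque': array([-0.511, -0.543,  0.644]), 'contact_force': array([ 5.048, -3.636, -3.12 ]), 'qpos': array([-6.980e-01,  7.370e-01,  1.262e+00, -1.000e-03,  1.140e+00,
        1.110e+00]), 'joint_efforts': array([ -0.266, -61.674, -21.193,   0.36 ,   1.521,   1.115])} 0.010952354748956037 29.725
```

The torque jumped to 0.64 N m and the blade is starting to wedge the pads, so the key is at its stop. Releasing it and rising.

Request:
{"api": "step_arm", "payload": {"plan": [[-1,0,0,0,0.2],[-1,0,0,0,0.2],[-1,0,0,0,0.2],[-1,0,0,0,0.2],[-1,0,0,0,0.2],[-1,0,0,-0.03,0.2],[-1,0,0,-0.08,0.2],[-1,0,0,-0.13,0.2],[-1,0,0,-0.17,0.2],[-1,-0.06,0,-0.17,0.2],[-1,-0.12,0.0,-0.17,0.2],[-1,-0.18,0,-0.17,0.2],[-1,-0.2,0,-0.17,0.2],[-1,-0.2,0,-0.17,0.2],[-1,-0.2,0,-0.17,0.2],[-1,-0.2,0,-0.17,0.2]]}}

```text
time: 31.72
tool_pos: [0.3657, -0.3227, 0.2495]
tool_rot: [-3.141, 0.0, -0.437]
contact_force: [0.3, -1.2, 0.6]
opening: 0.0916
grip_force: 0.0
```

```bash
python3 v.py; python3 s.py; python3 - <<'E'
from cell import *
from h import *
c=read_camera('top');im=c['img'].astype(int);k=np.zeros((400,640),bool);k[160:215,435:495]=1
k&=(im[...,0]>im[...,1]*2)&(im[...,0]>90);print(k.sum(),rect(plane(c,np.argwhere(k)[:,::-1],.115)) if k.sum() else '')
P=cloud(c);m=(P[...,2]>.21)&(P[...,2]<.225)&(np.hypot(P[...,0]-.579,P[...,1]-.341)<.04);print(P[m].mean(0))
cv2.imwrite('pics/c7.png',c['img'][:,:,::-1])
E
```

```text
top 1323 (array([607. , -21.7, 141.9,  54.7]), np.float64(0.062)) [ 0.5355 -0.0511  0.0856] [0.6769 0.0094 0.1429] pitch 0.348
side 740 (array([607.3, -20.5, 141.4,  57.4]), np.float64(0.052)) [ 0.5356 -0.0526  0.0869] [0.6786 0.01   0.1406] pitch 0.349
{'tool_pos': array([ 0.365, -0.323,  0.249]), 'tool_rot': array([-3.141,  0.   , -0.437]), 'torque': array([ 0.029, -0.001,  0.008]), 'contact_force': array([-0.619,  0.315, -0.319]), 'qpos': array([-0.881,  0.255,  1.583,  0.   ,  1.303,  1.128]), 'joint_efforts': array([-3.1000e-02, -3.9015e+01, -2.4903e+01,  6.5000e-02, -5.7000e-02,
        1.0000e-03])} 0.09161782816455913 31.825
56 (array([ 557.9, -368.5,   56. ,    7.3]), np.float64(-0.101))
[0.5792251  0.3402278  0.21926446]
```

View pics/c7.png

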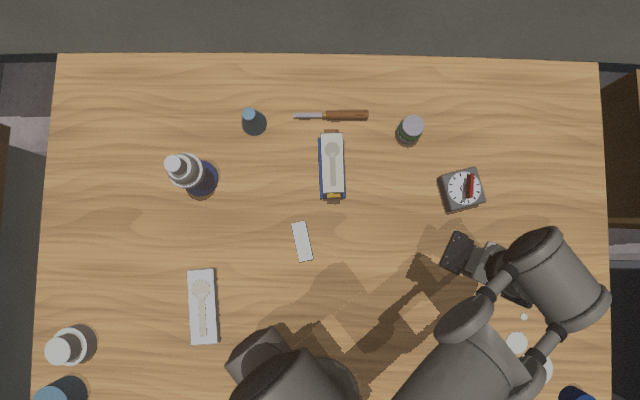

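The cup stands on the pad at (178,168) and the mould lies on the strip at (332,167). The key blade turned 2.36 rad to a hard stop. Gouge, jar and cone are where they were, so I'm handing in.

```bash
python3 -c "
from cell import *
print(hand_in())"
```

```text
the job is handed in; nothing more can be done
None
```

The job is handed in but no verdict was returned: by the last camera check the cup stands centred on the pad, the mould lies flush and centred on the strip within about 5 mm of the ledge, the key is wound to its stop, and the gouge, jar and cone have not moved.

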